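# Find the tired bag clip and discard it

## Task

One of the three yellow bag clips on the counter has lost its spring. Squeeze the handles of the clips where they lie to find the weak one, then put it in the open green lunchbox, and leave the two firm clips lying where they are.

Things in the scene. Friction and masses are not known exactly. Their poses are not given: they have to be found in the camera images.
- clip_a_grip (a point): grip point of a yellow bag clip lying on its side, 109 mm long, 36 mm tall, 60 g: mid-way between its handles, 18 mm up. Its x runs from handles to jaws (pivot 38 mm ahead, jaw tips 91 mm ahead, handle ends 18 mm behind). The handles spread in a V, 45 mm over their outsides here, 54 mm at the ends (20 mm wide pads meet 50 mm); squeezed together along level y to 24 mm here. The three clips look alike.
- clip_a_arm (a joint): squeeze of clip_a's handles, rad: 0 at rest, jaws shut; 0.5 fully squeezed, at a stop. Two clips are firm, one is weak; only squeezing tells. At the grip point the weak one gives from 2 N, is fully squeezed at 6 N and can then be lifted so; let go, it stays gaping at about 0.3. A firm one gives from 11 N, needs 19 N and snaps back to 0.
- clip_b_grip (a point): grip point of a yellow bag clip lying on its side, 109 mm long, 36 mm tall, 60 g: mid-way between its handles, 18 mm up. Its x runs from handles to jaws (pivot 38 mm ahead, jaw tips 91 mm ahead, handle ends 18 mm behind). The handles spread in a V, 45 mm over their outsides here, 54 mm at the ends (20 mm wide pads meet 50 mm); squeezed together along level y to 24 mm here. The three clips look alike.
- clip_b_arm (a joint): squeeze of clip_b's handles, rad: 0 at rest, jaws shut; 0.5 fully squeezed, at a stop. Two clips are firm, one is weak; only squeezing tells. At the grip point the weak one gives from 2 N, is fully squeezed at 6 N and can then be lifted so; let go, it stays gaping at about 0.3. A firm one gives from 11 N, needs 19 N and snaps back to 0.
- clip_c_grip (a point): grip point of a yellow bag clip lying on its side, 109 mm long, 36 mm tall, 60 g: mid-way between its handles, 18 mm up. Its x runs from handles to jaws (pivot 38 mm ahead, jaw tips 91 mm ahead, handle ends 18 mm behind). The handles spread in a V, 45 mm over their outsides here, 54 mm at the ends (20 mm wide pads meet 50 mm); squeezed together along level y to 24 mm here. The three clips look alike.
- clip_c_arm (a joint): squeeze of clip_c's handles, rad: 0 at rest, jaws shut; 0.5 fully squeezed, at a stop. Two clips are firm, one is weak; only squeezing tells. At the grip point the weak one gives from 2 N, is fully squeezed at 6 N and can then be lifted so; let go, it stays gaping at about 0.3. A firm one gives from 11 N, needs 19 N and snaps back to 0.
- lunchbox: open green plastic lunchbox without its lid, fixed on the counter: 220 mm along its x, 160 mm along its y, 55 mm high, walls and floor 5 mm thick, a white latch on its -x side; origin: centre of the underside, on the counter; z up. The flat loose lid lies apart, farther from the robot.
Not all that is in view belongs to the job. Leave any turquoise or white look-alike of the part that bears clip_a_grip alone.

How it is judged (in metres and radians):
On the way:
1. a clip is squeezed by its handles, well together (over 0.3 rad), while it lies on the counter (((value of joint clip_a_arm above 0.3 rad and height (world z) of clip_a_grip below 0.035 m) or (value of joint clip_b_arm above 0.3 rad and height (world z) of clip_b_grip below 0.035 m) or (value of joint clip_c_arm above 0.3 rad and height (world z) of clip_c_grip below 0.035 m))), for 0.2 s.
At the end, for the whole second after the job is handed in: The weak clip lies let go in the green lunchbox: grip point within its walls and under 50 mm above its underside, handles not sprung back (over 0.06 rad, as only the weak clip stays). The two other clips have their grip points within 50 mm of where they started (((value of joint clip_a_arm above 0.06 rad and x of clip_a_grip in the frame of lunchbox between -0.105 and 0.105 m and y of clip_a_grip in the frame of lunchbox between -0.075 and 0.075 m and z of clip_a_grip in the frame of lunchbox below 0.05 m and distance of each of clip_b_grip, clip_c_grip from where it was at the start of the episode below 0.05 m) or (value of joint clip_b_arm above 0.06 rad and x of clip_b_grip in the frame of lunchbox between -0.105 and 0.105 m and y of clip_b_grip in the frame of lunchbox between -0.075 and 0.075 m and z of clip_b_grip in the frame of lunchbox below 0.05 m and distance of each of clip_a_grip, clip_c_grip from where it was at the start of the episode below 0.05 m) or (value of joint clip_c_arm above 0.06 rad and x of clip_c_grip in the frame of lunchbox between -0.105 and 0.105 m and y of clip_c_grip in the frame of lunchbox between -0.075 and 0.075 m and z of clip_c_grip in the frame of lunchbox below 0.05 m and distance of each of clip_a_grip, clip_b_grip from where it was at the start of the episode below 0.05 m))); the robot touches nothing.
It also fails if it takes over 56 s, if anything falls off the work surface, if the arm or the gripper's body presses on something with over 40 N, if the wrist force passes 120 N, or if a joint passes its speed limit or range.

## Robot

A 6-joint arm with a two-finger parallel gripper is mounted at the origin on the work surface. World frame = base frame: x ahead of the robot, y to its left, z up, the work surface at z = 0. Lengths are in mm, angles in rad, forces in N, time in s.
With the tool pointing down it reaches from about 275 to 750 mm from the base axis. Payload 10.2 kg.
Tool frame: the origin (TCP) lies midway between the tips of the shut fingers; the grasp point (between the pads) lies 19 mm behind it; z points along the fingers, y is the line along which they close (so a half turn about z gives the same grasp; the last joint's range is limited). The gripper opens to 85 mm and grips with 20 to 120 N. Pads are 22 mm wide; open, the fingers measure 114 mm over their backs; the gripper's body (76 mm by 85 mm) begins 54 mm behind the grasp point. The pads swing forward as they close: fully open they stand 13 mm farther back than shut.
Start: joints at [-1.377, 0.313, 1.498, -0, 1.331, -0.223], TCP at [212.527, -480.066, 231.294] pointing down, gripper open.
Joint ranges: [-2.94, 2.94], [-0.97, 2.17], [0.19, 2.56], [-1.23, 4.37], [0.02, 3.11], [-2.88, 2.88]. Speed limits (rad/s): [2.39, 2.39, 3.01, 3.14, 3.14, 3.14].

## Interface

Orientations are given as a unit quaternion [w, x, y, z].
In Python, from rig import ctrl gives the robot as it stands.
- The arm moves only by the tool send_rows, never from a script. Its argument "targets" is a list of rows, each a list of 7 numbers: the closure, from -1 (fully open) to 1 (shut), so that 0 is half open, then the shift along the tool's x, y, z in m, then the turn, a rotation vector about the tool's x, y, z in rad. In form: [[claw, dx, dy, dz, ax, ay, az], ...]. A call has exactly 10 rows; each row shifts and turns the commanded pose from where the row before left it, along the tool's axes as they then stand; what a row does not reach is not made up. A row lasts 1/8 s, in which the tool goes at most 62.5 mm and 10.7 degrees, less where a joint would pass 70% of its speed; a pose out of reach is approached as far as the arm can. A call with a gripper value outside its range is refused whole. The fingers move at their own pace and stop on an object; "squeeze" is the grip in N (left out, the last holds). Time passes only in rows, so rows that do not move let the fingers close, or fill a call up. It gives the time, the measured TCP pose, the force, the opening and the grip force at its end, in the units of the state.
- ctrl.sense(): the state, without advancing time (a new reading comes with each control period).
- ctrl.capture(name): name is "scene" or "top" or "wrist"; returns a dict with "img" (400x640x3 uint8, red, green, blue), "camera_matrix" (3x3 intrinsics, pixels), "R" (3x3) and "t" (3): a world point X has camera coordinates R X + t. Camera axes: x right, y down, z forward; pixel columns grow to the right and rows downward; lengths in mm; the calibration is good to about 2 mm. A picture is of the moment at which its call begins. There is no depth.
- ctrl.finish_job(): hands the job in; it is judged then, once.
Trained networks look in a picture, given as the dict that the camera call returned (one of the last four; its "shot" number tells which), for a name from the list of things; names that differ only in an ending like _2 or _b are one class to them, and where a whole thing is asked for, a point or a joint stands for the part that bears it (a point fixed in the world has none). Each returns a list of dicts, best first, with "score" (0 to 1); they miss things now and then, are a little off and sometimes report something else, mostly with a low value. They report only what shows in the picture. A call takes as long as a camera call. They do not tell look-alikes from the thing itself.
- ctrl.boxes_of(query, picture): "extent" ([left, top, width, height] in pixels, round what is visible of it).
- ctrl.landmark_of(query, picture): "point" ([column, row] in pixels: a listed point, or the origin of a listed thing).
The state is a dict: "time_s": time; "joints": joint angles; "dq": joint speeds; "tau": joint torques, N m; "eef_pos": TCP position; "ee_rot": TCP orientation; "force": force on the tool from outside, world axes, zero at the start; "wrist_torque": the same for the moment, N m; "grip_width": opening from 0.0 (shut) to 1.0 (fully open); "grip_force": force on a finger pad.
Only numpy, scipy, OpenCV 4.12 (cv2) and the standard library are available. Lean on these libraries where they do the work, as an engineer would, in place of code of your own. Each camera call takes 0.05 s, during which the arm holds its last target. There are 200 camera calls.

## Working session

There is one attempt and no reset: what is moved stays moved. The work goes in short steps, Python scripts to look and compute and a tool call to move; the robot and the scene stay as the last step left them, time stands still between calls to the robot, and variables do not carry over. Pictures are saved under pics/ and viewed, at most 10 in all, crops included, and the job is handed in when it is done.

Besides the shell and the picture viewer there is one more tool, called after "Call:" in YAML: its name, and indented under it one key for each argument. send_rows: Moves the arm, as the interface text tells. Its arguments: {"type":"object","properties":{"targets":{"type":"array"},"squeeze":{"type":"number"}},"required":["targets"]}

```bash
mkdir -p pics
cat > h.py <<'E'
import numpy as np, cv2
from rig import ctrl
def ray(p,px,z):
    K=np.array(p["camera_matrix"]);R=np.array(p["R"]);t=np.array(p["t"])
    d=R.T@np.linalg.inv(K)@np.array([px[0],px[1],1.]);c=-R.T@t
    return c+d*(z-c[2])/d[2]
def proj(p,X):
    q=np.array(p["camera_matrix"])@(np.array(p["R"])@np.array(X,float)+np.array(p["t"]));return q[:2]/q[2]
def save(p,n): cv2.imwrite("pics/"+n+".png",p["img"][:,:,::-1])
E
python3 - <<'E'
from h import *
for n in ["top","scene"]:
    p=ctrl.capture(n);save(p,n+"0")
    for q,z in [("clip_a_grip",18),("lunchbox",0)]:
        for r in ctrl.landmark_of(q,p): print(n,q,np.round(r["point"]),round(r["score"],2),np.round(ray(p,r["point"],z)))
        for r in ctrl.boxes_of(q,p): print(' box',np.round(r["extent"]),round(r["score"],2))
print(ctrl.sense())
E
```

```text
top clip_a_grip [333. 121.] 0.82 [674. -69.  18.]
top clip_a_grip [292. 173.] 0.8 [522.  54.  18.]
top clip_a_grip [296. 201.] 0.67 [439.  45.  18.]
top clip_a_grip [228. 253.] 0.6 [295. 240.  18.]
 box [199. 237.  28.  28.] 0.82
 box [287. 194.  13.  37.] 0.64
 box [278. 142.  13.  39.] 0.61
top lunchbox [199. 165.] 0.71 [556. 328.   0.]
 box [159. 123.  72.  82.] 0.9
scene clip_a_grip [423. 194.] 0.85 [295. 255.  18.]
scene clip_a_grip [265. 245.] 0.71 [678. -66.  18.]
scene clip_a_grip [330. 222.] 0.59 [524.  56.  18.]
scene clip_a_grip [337. 202.] 0.58 [450.  40.  18.]
 box [258. 229.  44.  32.] 0.94
 box [411. 184.  32.  35.] 0.93
 box [330. 179.  28.  32.] 0.8
 box [317. 219.  28.  36.] 0.59
scene lunchbox [418. 275.] 0.81 [555. 330.   0.]
 box [371. 220.  97. 104.] 0.87
{'time_s': 0.5, 'joints': array([-1.37740198e+00,  3.12984965e-01,  1.49776554e+00, -1.03676909e-05,
        1.33100073e+00, -2.23405911e-01]), 'dq': array([ 3.44082716e-04, -8.87183037e-05,  1.43318833e-03, -2.22046915e-03,
       -1.58750357e-03, -1.71602009e-04]), 'tau': array([-7.41525473e-04, -4.11922610e+01, -2.59765434e+01, -1.44954238e-04,
        7.21273082e-04, -3.12174018e-05]), 'eef_pos': array([ 212.51951987, -480.04417301,  231.22598207]), 'ee_rot': array([-7.93525940e-05,  9.78362914e-01,  2.06896116e-01, -3.84515004e-06]), 'force': array([-0.15475435, -0.01507796, -1.14539738]), 'wrist_torque': array([ 0.0257675 , -0.03105628,  0.01433384]), 'grip_force': 0.0, 'grip_width': 0.9977838984934505}
```

Run:
```python
import cv2,numpy as np
a=cv2.imread("pics/top0.png")[90:290,150:400]; b=cv2.imread("pics/scene0.png")[150:350,220:490]
cv2.imwrite("pics/c0.png",cv2.resize(a,(750,600),interpolation=cv2.INTER_CUBIC))
cv2.imwrite("pics/c1.png",cv2.resize(b,(800,592),interpolation=cv2.INTER_CUBIC))
```

```text
(no output)
```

View pics/c0.png

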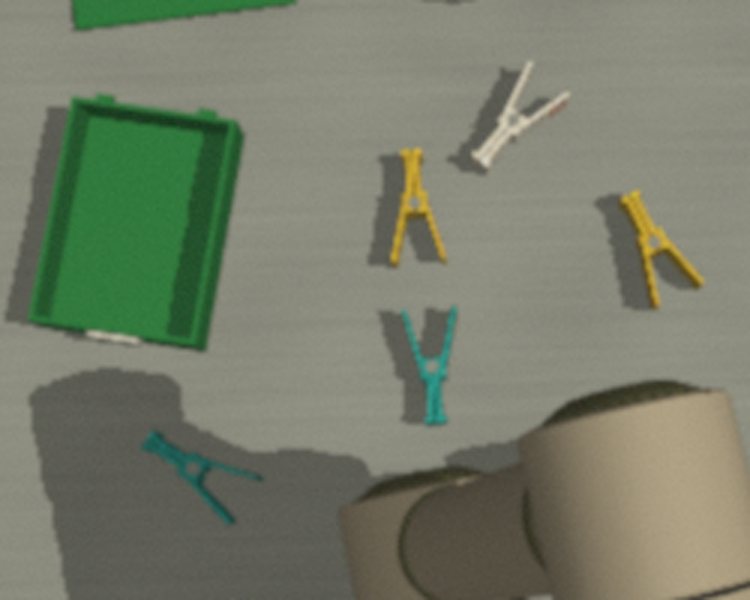

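View pics/c1.png

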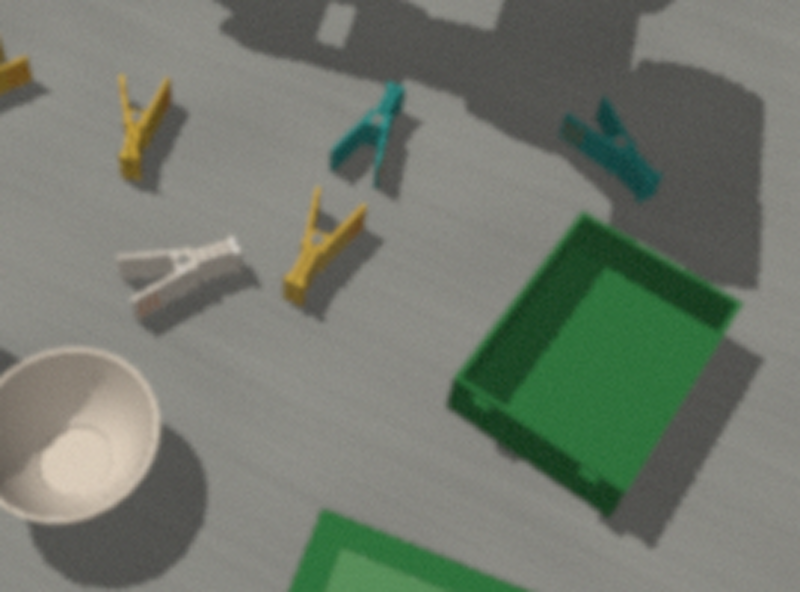

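The top crop shows two yellow clips: grips near full-image pixels (289,172) and (374,180), jaws pointing up-image. The turquoise look-alikes are at (296,200) and (225,255), and the white one is at (325,120). The scene view also has a third yellow clip at its left edge, about (222,172). The lunchbox is at (197,165).

```bash
cat >> h.py <<'E'
def yellow(p,minA=40):
    h=cv2.cvtColor(p["img"],cv2.COLOR_RGB2HSV)
    m=cv2.inRange(h,(18,120,90),(32,255,255))
    n,l,s,c=cv2.connectedComponentsWithStats(m)
    return [(l==i,s[i],c[i]) for i in range(1,n) if s[i][4]>minA]
E
python3 - <<'E'
from h import *
for n in ["top","scene"]:
    p=ctrl.capture(n)
    for m,s,c in yellow(p,15): 
        ys,xs=np.nonzero(m); W=np.array([ray(p,(x,y),18)[:2] for x,y in zip(xs,ys)])
        mu=W.mean(0);w,v=np.linalg.eigh(np.cov(W.T));pr=(W-mu)@v[:,1]
        print(n,s,np.round(c),np.round(mu),"axis",np.round(np.degrees(np.arctan2(v[1,1],v[0,1]))),"ext",np.round([mu+v[:,1]*pr.min(),mu+v[:,1]*pr.max()]))
    if n=="scene": cv2.imwrite("pics/c2.png",cv2.resize(p["img"][130:260,140:310,::-1],None,fx=4,fy=4,interpolation=cv2.INTER_CUBIC))
E
```

```text
top [ 66  43  17  23 354] [74. 54.] [907. 707.] axis -176.0 ext [[943. 710.]
 [870. 704.]]
top [280 140  18  39 224] [287. 158.] [567.  67.] axis 179.0 ext [[620.  66.]
 [507.  68.]]
top [418 140  20  39 257] [430. 158.] [ 555. -349.] axis 167.0 ext [[ 608. -361.]
 [ 499. -336.]]
top [357 154  27  39 261] [367. 171.] [ 520. -165.] axis -155.0 ext [[ 570. -141.]
 [ 470. -188.]]
scene [195 162  35  30 426] [212. 178.] [ 549. -345.] axis 168.0 ext [[ 607. -358.]
 [ 494. -333.]]
scene [261 177  16  33 221] [267. 194.] [ 523. -160.] axis -161.0 ext [[ 578. -140.]
 [ 459. -182.]]
scene [316 216  27  37 272] [327. 235.] [567.  68.] axis 177.0 ext [[624.  65.]
 [501.  71.]]
```

View pics/c2.png

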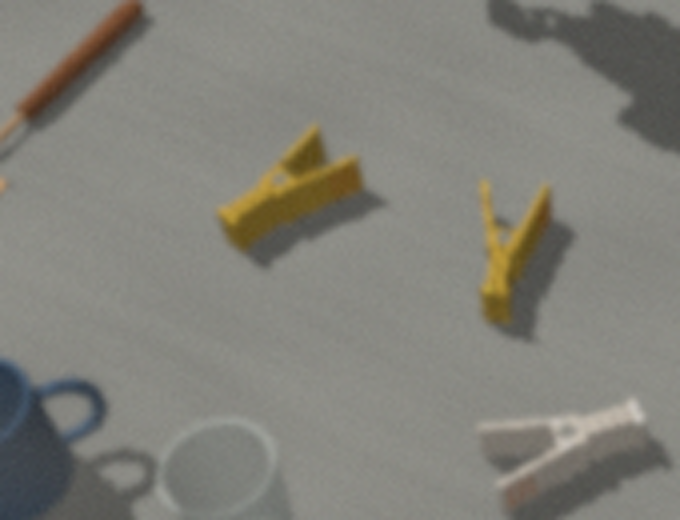

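Three yellow clips: A' at (212,178) in the scene view, grip about world (514,-339), axis -13°. B' grip is about (482,-178), axis +25°. C' grip is about (524,68), axis -1°. I rejected the look-alikes: turquoise ×2, and white. I'll go to the nearest clip first.

Call:
send_rows:
  targets:
    - [-1,0.0555,-0.001,0.013,0,0,0]
    - [-1,0.0555,-0.001,0.013,0,0,0]
    - [-1,0.0555,-0.001,0.013,0,0,0]
    - [-1,0.0555,-0.001,0.013,0,0,0]
    - [-1,0.0555,-0.001,0.013,0,0,0]
    - [-1,0.0555,-0.001,0.013,0,0,0]
    - [-1,0,0,0,0,0,0.161]
    - [-1,0,0,0,0,0,0.161]
    - [-1,0,0,0,0,0,0.161]
    - [-1,0,0,0,0,0,0.161]
  squeeze: 20

```text
time_s: 1.85
eef_pos: [514.6, -339.7, 153.2]
ee_rot: [-0.0, 0.993, -0.116, -0.0]
force: [-0.2, -0.1, -1.1]
grip_width: 1.002
grip_force: 0.0
```

```bash
cat >> h.py <<'E'
def look(name,view=None):
    s=ctrl.sense();w,x,y,z=s["ee_rot"];th=2*np.arctan2(y,x)
    print("tcp",np.round(s["eef_pos"],1),"yaw",round(np.degrees(th)%180,1),"q",np.round([w,z],3),"t",s["time_s"],"width",round(85*s["grip_width"],1),"f",s["grip_force"])
    p=ctrl.capture(name)
    for r in ctrl.landmark_of("clip_a_grip",p)[:4]: print("lm",np.round(r["point"]),round(r["score"],2),np.round(ray(p,r["point"],18),1))
    for m,sx,c in yellow(p,150):
        ys,xs=np.nonzero(m);W=np.array([ray(p,(a,b),36)[:2] for a,b in zip(xs,ys)])
        mu=W.mean(0);v=np.linalg.eigh(np.cov(W.T))[1][:,1];v=v*np.sign(v[0]);pr=(W-mu)@v
        print("seg",sx,"ang",round(np.degrees(np.arctan2(v[1],v[0])),1),"ends",np.round([mu+v*pr.min(),mu+v*pr.max()]),"len",round(np.ptp(pr)))
        x=mu+v*(pr.min()+18)
        d=x-s["eef_pos"][:2];xh=np.array([np.cos(th),np.sin(th)]);yh=np.array([np.sin(th),-np.cos(th)])
        print("   grip",np.round(x,1),"move dx,dy",np.round([d@xh,d@yh],1))
    if view: save(p,view)
E
python3 -c "
from h import *
look('wrist','w1')"
```

```text
tcp [ 514.6 -339.7  153.2] yaw 166.7 q [-0. -0.] t 1.85 width 85.1 f 0.0
lm [166. 256.] 0.34 [ 483.5 -177.7   18. ]
seg [ 290   77   60  136 2212] ang -14.1 ends [[ 499. -333.]
 [ 604. -360.]] len 108
   grip [ 516.7 -337.8] move dx,dy [ 1.5 -2.4]
seg [  72  170  131  120 5486] ang 21.7 ends [[ 474. -194.]
 [ 575. -154.]] len 108
   grip [ 490.7 -187.3] move dx,dy [ -58.4 -142.9]
```

View pics/w1.png

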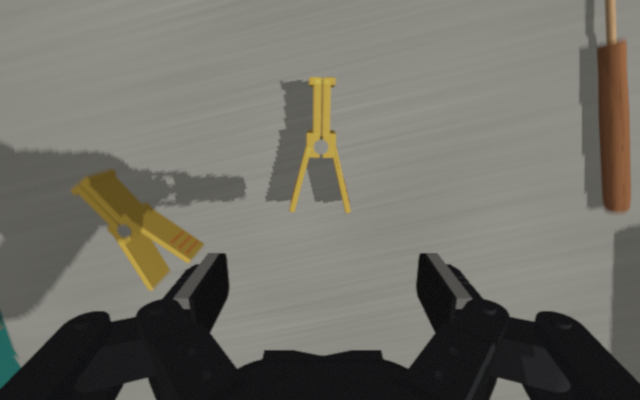

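The wrist view shows clip A' centred at (321,145), handle ends at (293,210) and (349,210). B' sits at the left, (130,230). I'll descend and close part-way, to about 30 mm, to read the force.

Call:
send_rows:
  targets:
    - [-1,0.001,-0.002,0.025,0,0,0.01]
    - [-1,0,0,0.025,0,0,0]
    - [-1,0,0,0.025,0,0,0]
    - [-1,0,0,0.025,0,0,0]
    - [-1,0,0,0.025,0,0,0]
    - [-1,0,0,0.022,0,0,0]
    - [0.0,0,0,0,0,0,0]
    - [0.3,0,0,0,0,0,0]
    - [0.3,0,0,0,0,0,0]
    - [0.3,0,0,0,0,0,0]

```text
time_s: 3.2
eef_pos: [517.2, -339.4, 9.7]
ee_rot: [0.002, 0.993, -0.118, 0.002]
force: [-2.5, 0.6, 14.3]
grip_width: 0.351
grip_force: 17.6
```

Clip A' pushes back with 17.6 N at 30 mm, so it is firm. I'll release it and go to B'.

Call:
send_rows:
  targets:
    - [-1,0,0,0,0,0,0]
    - [-1,0,0,0,0,0,0]
    - [-1,0,0,-0.06,0,0,0]
    - [-1,0,0,-0.06,0,0,0]
    - [-1,-0.0225,-0.049,-0.02,0,0,0]
    - [-1,-0.0225,-0.049,0,0,0,0]
    - [-1,-0.022,-0.049,0,0,0,-0.1]
    - [-1,0,0,0,0,0,-0.18]
    - [-1,0,0,0,0,0,-0.18]
    - [-1,0,0,0,0,0,-0.17]

```text
time_s: 4.45
eef_pos: [485.4, -179.2, 146.5]
ee_rot: [0.0, 0.98, 0.198, 0.0]
force: [0.8, 0.4, -0.3]
grip_width: 1.001
grip_force: 0.0
```

```bash
python3 -c "
from h import *
look('wrist','w2')"
```

```text
tcp [ 485.4 -179.2  146.5] yaw 22.9 q [0. 0.] t 4.45 width 85.0 f 0.0
lm [ 47. 125.] 0.84 [448.2  52.5  18. ]
lm [49. 20.] 0.82 [527.8  64.1  18. ]
seg [ 47   0  39  56 631] ang 27.7 ends [[512.  34.]
 [543.  50.]] len 36
   grip [527.6  42.1] move dx,dy [ 124.8 -187.6]
seg [ 292   78   62  139 2319] ang 24.7 ends [[ 470. -186.]
 [ 568. -141.]] len 108
   grip [ 486.1 -178.5] move dx,dy [ 0.9 -0.4]
seg [ 458  136  140  126 6094] ang -11.5 ends [[ 502. -326.]
 [ 608. -347.]] len 108
   grip [ 519.8 -329.1] move dx,dy [-26.6 151.4]
```

View pics/w2.png

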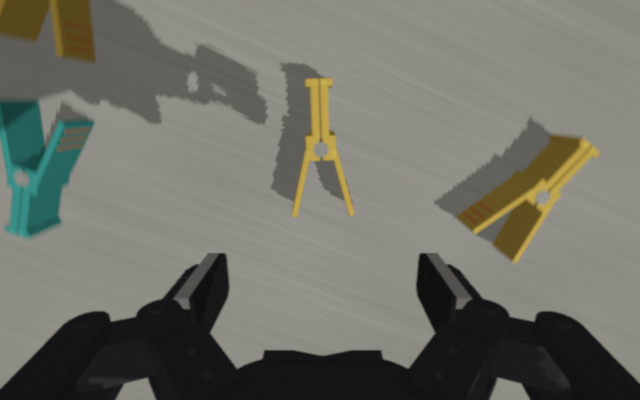

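B' is centred at (320,150), and A' at the right has sprung shut without moving. I'll correct the yaw by 1.8° and descend to about 10 mm.

Call:
send_rows:
  targets:
    - [-1,0.001,0,0.025,0,0,-0.03]
    - [-1,0,0,0.025,0,0,0]
    - [-1,0,0,0.025,0,0,0]
    - [-1,0,0,0.025,0,0,0]
    - [-1,0,0,0.025,0,0,0]
    - [-1,0,0,0.011,0,0,0]
    - [0.0,0,0,0,0,0,0]
    - [0.3,0,0,0,0,0,0]
    - [0.3,0,0,0,0,0,0]
    - [0.3,0,0,0,0,0,0]

```text
time_s: 5.8
eef_pos: [487.1, -179.6, 11.7]
ee_rot: [0.001, 0.978, 0.21, 0.001]
force: [-1.0, -0.6, 6.4]
grip_width: 0.354
grip_force: 5.1
```

B' gives only 5.1 N at 30 mm, so it is the weak clip. I'll squeeze it fully and lift.

Call:
send_rows:
  targets:
    - [1,0,0,0,0,0,0]
    - [1,0,0,0,0,0,0]
    - [1,0,0,0,0,0,0]
    - [1,0,0,0,0,0,0]
    - [1,0,0,-0.01,0,0,0]
    - [1,0,0,-0.02,0,0,0]
    - [1,0,0,-0.03,0,0,0]
    - [1,0,0,-0.03,0,0,0]
    - [1,0,0,-0.03,0,0,0]
    - [1,0,0,0,0,0,0]
  squeeze: 25

```text
time_s: 7.05
eef_pos: [487.2, -179.5, 132.7]
ee_rot: [0.002, 0.978, 0.21, 0.002]
force: [0.2, -0.1, -0.9]
grip_width: 0.267
grip_force: 24.9
```

Run:
```python
from h import *
look("wrist","w3")
p=ctrl.capture("top")
for r in ctrl.landmark_of("lunchbox",p): print(r["score"],ray(p,r["point"],0))
h=cv2.cvtColor(p["img"],cv2.COLOR_RGB2HSV);m=cv2.inRange(h,(50,120,30),(75,255,255))
n,l,s,c=cv2.connectedComponentsWithStats(m)
for i in range(1,n):
    if s[i][4]>800:
        ys,xs=np.nonzero(l==i);W=np.array([ray(p,(a,b),50)[:2] for a,b in zip(xs,ys)],np.float32);print(cv2.minAreaRect(W))
```

```text
tcp [ 487.2 -179.5  132.7] yaw 24.2 q [0.002 0.002] t 7.05 width 22.7 f 24.927016496658325
lm [35. 10.] 0.78 [528.3  63.3  18. ]
lm [ 27. 122.] 0.76 [446.4  54.7  18. ]
seg [  0   0  33  30 774] ang -35.8 ends [[512.  69.]
 [536.  52.]] len 29
   grip [526.8  58.1] move dx,dy [ 133.6 -200.5]
seg [  37    0   47   54 1799] ang 1.7 ends [[511.  31.]
 [548.  32.]] len 37
   grip [528.9  31.4] move dx,dy [ 124.5 -175.3]
seg [  256    47   133   276 10732] ang 24.3 ends [[ 386. -226.]
 [ 588. -134.]] len 222
   grip [ 401.9 -218.5] move dx,dy [-93.8   0.6]
seg [ 459  147  151  131 6953] ang -12.3 ends [[ 501. -324.]
 [ 606. -347.]] len 108
   grip [ 518.2 -328.2] move dx,dy [-32.7 148.2]
((830.9117431640625, 290.3218994140625), (154.7030487060547, 213.23072814941406), 5.740360736846924)
((553.0437622070312, 326.9080810546875), (168.18954467773438, 226.24159240722656), 79.97970581054688)
```

View pics/w3.png

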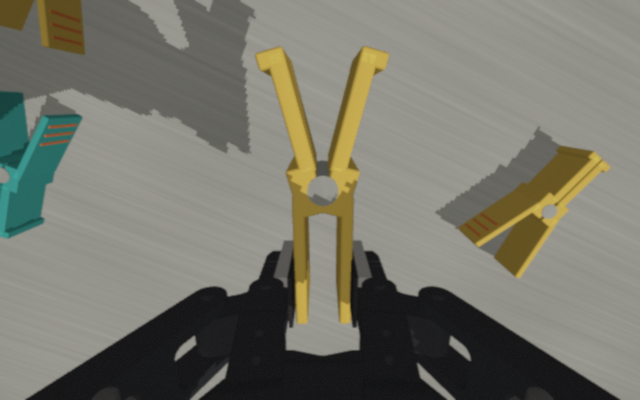

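The clip is held fully squeezed, handles at (300,260)–(345,320) and jaws gaping. A' is untouched. Next I carry it to the lunchbox.

Call:
send_rows:
  targets:
    - [1,0.024,-0.0456,0,0,0,0]
    - [1,0.024,-0.0456,0,0,0,0]
    - [1,0.024,-0.0456,0,0,0,0]
    - [1,0.024,-0.0456,0,0,0,0]
    - [1,0.024,-0.0456,0,0,0,0]
    - [1,0.024,-0.0456,0,0,0,0]
    - [1,0.024,-0.0456,0,0,0,0]
    - [1,0.024,-0.0456,0,0,0,0]
    - [1,0.024,-0.0456,0,0,0,0]
    - [1,0.024,-0.0456,0,0,0,0]

```text
time_s: 8.5
eef_pos: [517.6, 336.8, 129.1]
ee_rot: [0.0, 0.978, 0.21, -0.001]
force: [0.4, 0.3, -0.6]
grip_width: 0.271
grip_force: 25.0
```

Call:
send_rows:
  targets:
    - [1,0,0,0,0,0,0.15]
    - [1,0,0,0,0,0,0.15]
    - [1,0,0,0,0,0,0.15]
    - [1,0,0,0,0,0,0.15]
    - [1,0,0,0,0,0,0]
    - [1,0,0,0,0,0,0]
    - [1,0,0,0,0,0,0]
    - [1,0,0,0,0,0,0]
    - [1,0,0,0,0,0,0]
    - [1,0,0,0,0,0,0]

```text
time_s: 9.75
eef_pos: [518.1, 335.3, 130.3]
ee_rot: [-0.0, 0.996, -0.088, 0.0]
force: [-0.1, 0.7, -0.5]
grip_width: 0.269
grip_force: 24.8
```

```bash
python3 -c "
from h import *
look('wrist','w4')"
```

```text
tcp [518.1 335.3 130.3] yaw 169.9 q [-0.  0.] t 9.75 width 22.9 f 24.832756519317627
lm [451. 392.] 0.56 [290.2 243.5  18. ]
seg [  255    46   135   277 11328] ang -10.2 ends [[409. 355.]
 [626. 316.]] len 221
   grip [427.1 351.9] move dx,dy [-92.5  -0.3]
seg [ 612   61   28   94 1310] ang -1.7 ends [[513. 108.]
 [579. 106.]] len 66
   grip [531. 107.] move dx,dy [ 52.9 222.4]
```

View pics/w4.png

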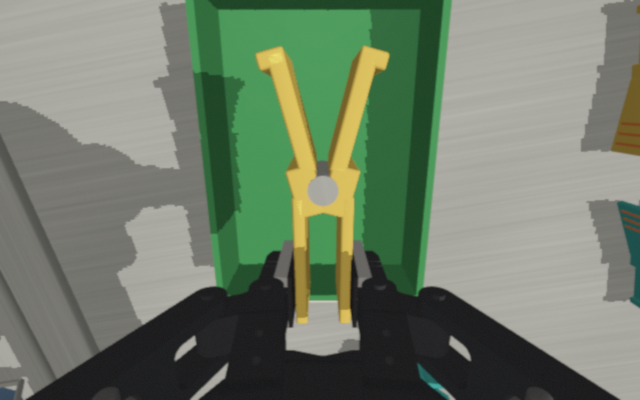

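It's centred over the box: box walls at columns 190–450, clip at 255–390. I'll lower it, release, and rise.

Call:
send_rows:
  targets:
    - [1,0,0,0.03,0,0,0]
    - [1,0,0,0.03,0,0,0]
    - [1,0,0,0.025,0,0,0]
    - [1,0,0,0.018,0,0,0]
    - [1,0,0,0.008,0,0,0]
    - [1,0,0,0,0,0,0]
    - [1,0,0,0,0,0,0]
    - [0.3,0,0,0,0,0,0]
    - [-0.5,0,0,0,0,0,0]
    - [-0.5,0,0,0,0,0,0]

```text
time_s: 11.1
eef_pos: [518.2, 335.3, 19.5]
ee_rot: [-0.0, 0.996, -0.088, 0.0]
force: [-0.3, -0.2, -0.5]
grip_width: 0.744
grip_force: 0.0
```

Call:
send_rows:
  targets:
    - [-0.5,0,0,0,0,0,0]
    - [-0.5,0,0,-0.01,0,0,0]
    - [-0.5,0,0,-0.03,0,0,0]
    - [-0.5,0,0,-0.04,0,0,0]
    - [-0.5,0,0,-0.04,0,0,0]
    - [-0.5,0,0,-0.04,0,0,0]
    - [-0.5,0,0,0,0,0,0]
    - [-0.5,0,0,0,0,0,0]
    - [-0.5,0,0,0,0,0,0]
    - [-0.5,0,0,0,0,0,0]

```text
time_s: 12.35
eef_pos: [517.9, 335.2, 178.5]
ee_rot: [0.0, 0.996, -0.089, -0.001]
force: [0.6, -0.3, -1.0]
grip_width: 0.746
grip_force: 0.0
```

```bash
python3 -c "
from h import *
look('wrist','w5')
look('top')"
```

```text
tcp [517.9 335.2 178.5] yaw 169.8 q [ 0.    -0.001] t 12.35 width 63.4 f 0.0
lm [614. 120.] 0.7 [527.2  60.7  18. ]
lm [617. 201.] 0.62 [446.6  51.3  18. ]
seg [ 570    6   70  142 6563] ang -2.1 ends [[509.  84.]
 [618.  80.]] len 110
   grip [526.9  83.2] move dx,dy [ 53.3 246.5]
seg [ 298   79   45  129 2197] ang -8.6 ends [[498. 338.]
 [609. 322.]] len 112
   grip [515.6 335.8] move dx,dy [-2.3 -0.2]
tcp [518.  335.2 178.8] yaw 169.8 q [ 0. -0.] t 12.45 width 63.8 f 0.0
lm [289. 173.] 0.8 [522.2  63.7  18. ]
lm [330. 122.] 0.68 [669.3 -60.4  18. ]
lm [228. 252.] 0.49 [296.8 239.5  18. ]
seg [ 66  43  17  23 353] ang 3.7 ends [[862. 696.]
 [935. 700.]] len 73
   grip [880.1 696.8] move dx,dy [ 292.7 -419.7]
seg [280 140  18  39 223] ang -0.9 ends [[504.  67.]
 [615.  65.]] len 112
   grip [521.6  66.4] move dx,dy [ 50.9 264. ]
seg [418 140  20  39 249] ang -13.7 ends [[ 495. -332.]
 [ 603. -358.]] len 111
   grip [ 513.  -335.8] move dx,dy [113.3 661.4]
seg [193 145  14  40 223] ang 0.9 ends [[493. 318.]
 [608. 319.]] len 116
   grip [510.9 317.9] move dx,dy [-3.9 18.3]
```

View pics/w5.png

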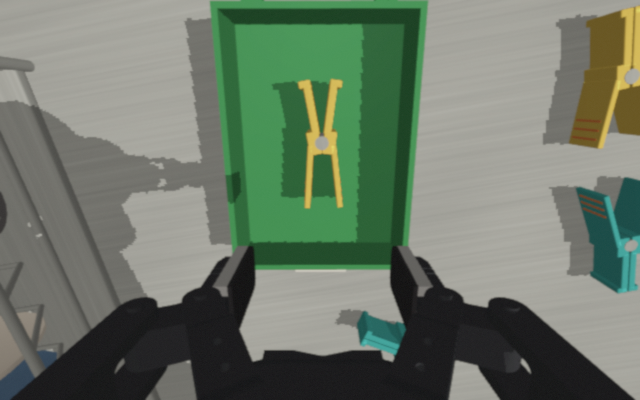

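The weak clip lies gaping on the lunchbox floor at (322,145), clear of the gripper. Both other clips are where they started.

```bash
python3 -c "
from rig import ctrl
print(ctrl.finish_job())"
```

```text
the job is handed in; nothing more can be done
None
```

I put the weak clip in the green lunchbox and handed the job in at about 12.5 s of the 56 s. It was the middle of the three: it pushed back with only 5.1 N at 30 mm, against 17.6 N for the first clip. The first clip sprang back in place, the third was never touched or squeezed, and the hand-in returned no verdict.

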